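Load the bench block onto the braked trolley

ROBOT

A 6-joint arm with a two-finger parallel gripper is mounted at the origin on the work surface. World frame = base frame: x ahead of the robot, y to its left, z up, the work surface at z = 0. Lengths are in m, angles in rad, forces in N, time in s.
With the tool pointing down it reaches from about 0.3 to 0.875 m from the base axis. Payload 6.4 kg.
Tool frame: the origin (TCP) lies midway between the tips of the shut fingers; the grasp point (between the pads) lies 19 mm behind it; z points along the fingers, y is the direction in which the jaws open and shut (so a half turn about z gives the same grasp; the last joint's range is limited). The gripper opens to 88 mm and grips with 3 to 60 N. Pads are 18 mm wide; open, the fingers measure 123 mm over their backs; the gripper's body (75 mm by 187 mm) begins 45 mm behind the grasp point.
Start: joints at [1.132, 0.181, 1.607, -0, 1.354, -0.206], TCP at [0.133, 0.56, 0.239] pointing down, gripper open.
Joint ranges: [-2.99, 2.99], [-0.89, 2.07], [0.3, 2.58], [-1.14, 4.28], [0, 2.63], [-3.12, 3.12]. Speed limits (rad/s): [2.57, 2.57, 3.01, 3.14, 3.14, 3.14].

INTERFACE

Orientations are given as a unit quaternion [w, x, y, z].
In Python, from rig import r, cams, workorder, finder gives the robot as it stands.
- The arm moves only by the tool apply_moves, never from a script. Its argument "series" is a list of rows, each a list of 3 entries, a list of its own where there are three numbers: the shift along the world's x, y, z in m, then the turn, a rotation vector about the world's x, y, z in units of 6 degrees (1.0 is 6 degrees), then the closure in counts, from 0 (fully open) to 255 (shut). In form: [[[x, y, z], [ax, ay, az], claw], ...]. A call has 1 to 12 rows; each row shifts and turns the commanded pose from where the row before left it; what a row does not reach is not made up. A row lasts 1/8 s, in which the tool goes at most 62.5 mm and 10.7 degrees, less where a joint would pass 70% of its speed; a pose out of reach is approached as far as the arm can. A call with a gripper value outside its range is refused whole. The fingers move at their own pace and stop on an object; the grip force is fixed at half the most. Time passes only in rows, so rows that do not move let the fingers close. It gives the time, the measured TCP pose, the force and the opening at its end, in the units of the state.
- r.observe(): the state, without advancing time (a new reading comes with each control period).
- cams.read_camera(name): name is "side" or "top" or "wrist"; returns a dict with "frame" (480x640x3 uint8, red, green, blue), "vfov" (degrees; the focal length in pixels is half the picture's height over the tangent of half this angle, whatever the lens; pixels are square), "cx", "cy" (the principal point, pixels), "D" ([k1, k2, p1, p2, k3] as OpenCV has them; the pictures are not rectified), "eye" and "rotation" of the camera in the world; the wrist camera has in their place "T_tool_cam" (4x4, takes a point from camera to tool coordinates, whose origin is the TCP and whose axes are the flange's). Camera axes: x right, y down, z forward; pixel columns grow to the right and rows downward; lengths in m; the calibration is good to about 2 mm. A picture is of the moment at which its call begins: read the wrist's pose just before it. There is no depth.
- workorder.close_job(): hands the job in, once; it reports no verdict.
Trained networks look in a picture, given as the dict that the camera call returned (one of the last four; its "shot" number tells which), for a name from the list of things; names that differ only in an ending like _2 or _b are one class to them, and where a whole thing is asked for, a point or a joint stands for the part that bears it (a point fixed in the world has none). Each returns a list of dicts, best first, with "score" (0 to 1); they miss things now and then, are a little off and sometimes report something else, mostly with a low value. They report only what shows in the picture. A call takes as long as a camera call.
- finder.find_in(picture, label): "centre" ([column, row] in pixels, amid what is visible of it).
The state is a dict: "time": time; "joints": joint angles; "qd": joint speeds; "effort": joint torques, N m; "ee_pos": TCP position; "tcp_rot": TCP orientation; "force": force on the tool from outside, world axes, zero at the start; "moment": the same for the moment, N m; "finger_gap": finger opening in m.
Only numpy, scipy, OpenCV 4.12 (cv2) and the standard library are available. Lean on these libraries where they do the work, as an engineer would, in place of code of your own. Each camera call takes 0.05 s, during which the arm holds its last target. There are 200 camera calls.

TASK

Press the trolley's brake pedal down until its rubber foot grips the bench firmly, without forcing it, and let go. Then slide the steel bench block off the hammering stand onto the trolley until it sits square against the end bar, pushing gently, and finally flick the brake pedal fully up again so that the loaded trolley is free to roll. The trolley must stay where it stands beside the hammering stand, and the hammer, pan and bowl are to be left alone.

Things in the scene. Friction and masses are not known exactly. Their poses are not given: they have to be found in the camera images.
- stand: Fixed wooden hammering stand, 150 x 150 mm, flat top 77 mm above the bench. Origin at the centre of its underside, on the bench. Its x axis is the way the block is slid: it points to the trolley, which stands 3 mm beyond the stand's +x face, in line with it.
- trolley: Low four-wheel trolley, plywood deck 190 mm (x) by 160 mm (y), deck top 75 mm above the bench (2 mm below the stand's). Origin on the bench under the deck's middle; x as the stand's x, away from the stand. It rolls along x only and very easily (about 1 N): with the brake off, a block dragged onto it carries it away. Lips 6 mm high edge the two sides, 140 mm clear between them.
- end_bar (a point): On the trolley: middle of the lower edge of the end bar's face that looks to the stand, at x = +65 mm, z = 75 mm of the trolley. The steel end bar stands across the deck, 12 mm thick, 140 mm long, 20 mm high.
- block: Square steel bench block, 92 x 92 x 14 mm, about 0.9 kg, lying flat on the stand, too wide to be gripped. Origin at the centre of its underside; x and y square to its sides; at the start x points along the stand's x within 0.12 rad. Seated home against the end bar, its origin is at x = +19 mm in the trolley's frame.
- pedal: Brake pedal, a hinged steel lever 32 mm wide over its two 13 mm deep side flanges, sticking out along +x at the trolley's far end, on its centre line, 106 mm from hinge to tip, the last 90 mm outside the deck. Origin on the hinge line (along y), at x = +80 mm, z = 45 mm of the trolley. Its axes are parallel to the trolley's when fully up and turn with it: 0 = up stop.
- tread (a point): Middle of the top of the pedal's rubber tread, 34 x 32 mm, 86 mm from the hinge and 6 mm above the lever's centre line: the place to press. About 78 mm above the bench with the pedal up (lever rising outwards at 0.32 rad), 33 to 55 mm with the brake set. The pivot is stiff: the pedal stays where it is left and takes about 7 N at the tread to move either way.
- hammer: Hammer, about 240 mm long, lying on the bench beyond the stand: leave alone.
- pan: Round terracotta annealing pan of pumice lumps, 120 mm across, 30 mm high, on the bench beyond the trolley: leave alone.
- bowl: White bowl, 120 mm across, 35 mm high, on the bench on the robot's side of the stand: leave alone.
- table: White bench top at z = 0. The pedal's foot, a rubber plug 22 mm thick under the lever 34 mm out from the hinge, grips on it after 0.27 to 0.53 rad of pedal travel, just where is not known beforehand (worn foot). From there the force at the tread climbs by some 3 to 8 N per mm: 16 to 20 N sets the brake well, under 14 N may let it slip, over 24 N forces it.

How it is judged:
On the way, in this order (a step that is already met when the one before it is completed fails the run):
1. the brake is set: let go of, the foot presses on the bench with over 12 N; the block is not yet on the trolley (contact force between pedal and table above 12 N and contact force between the fingers and pedal below 0.5 N and x of block in the frame of trolley below -0.1 m), for 0.3 s.
2. with the brake on, the block lies on the deck within 2.5 mm of the end bar, square within 0.05 rad (contact force between pedal and table above 5 N and x of block in the frame of trolley above 0.0165 m and angle between the x axis of block and the x axis of trolley, either way round below 0.05 rad and height (world z) of block between 0.0735 and 0.0765 m), for 0.2 s.
3. the pedal is flicked up (contact force between pedal and table below 0.2 N and angle between the x axis of pedal and the x axis of trolley, either way round below 0.1 rad), for 0.1 s.
At the end, for the whole second after the job is handed in: The block lies flat on the trolley's deck, within 2.5 mm of the end bar, square to it within 0.05 rad and within 30 mm of the deck's middle line; the pedal is up (within 0.10 rad of its up stop) with the foot off the bench; the trolley is at rest within 15 mm of where it started (all of step 3 and x of block in the frame of trolley between 0.0165 and 0.023 m and y of block in the frame of trolley between -0.03 and 0.03 m and angle between the x axis of block and the x axis of trolley, either way round below 0.05 rad and height (world z) of block between 0.0735 and 0.0765 m and distance of trolley from where it was at the start of the episode below 0.015 m and linear speed of each of trolley, block below 0.01 m/s); the robot touches nothing.
It fails at once if the brake is forced: over 45 N of the foot on the bench (over 24 N at the tread) (contact force between pedal and table above 45 N).
It fails at once if the block is shoved with over 22 N (contact force between the fingers and block above 22 N).
It fails at once if the trolley rolls more than 15 mm from where it stood (distance of trolley from where it was at the start of the episode above 0.015 m).
It fails at once if hammer, pan or bowl is moved by more than 15 mm (distance of any of hammer, pan, bowl from where it was at the start of the episode above 0.015 m).
It also fails if it takes over 67 s, if anything falls off the work surface, if the arm or the gripper's body presses on something with over 40 N, if the wrist force passes 120 N, or if a joint passes its speed limit or range.

## Working session

There is one attempt and no reset: what is moved stays moved. The work goes in short steps, Python scripts to look and compute and a tool call to move; the robot and the scene stay as the last step left them, time stands still between calls to the robot, and variables do not carry over. Pictures are saved under pics/ and viewed, about 8 in all and at most 12, crops included, and the job is handed in when it is done.

Besides the shell and the picture viewer there is one more tool, called as name([rows], argument=value, ...), one row to a line, values as JSON. apply_moves: Moves the arm, as the interface text tells. Its arguments: {"type":"object","properties":{"series":{"type":"array","items":{"type":"array"}}},"required":["series"]}

```bash
mkdir -p pics; cat > h.py <<'E'
import numpy as np, cv2
from rig import r, cams, workorder, finder
from scipy.spatial.transform import Rotation as R
def K(p):
    f=p["frame"].shape[0]/2/np.tan(np.radians(p["vfov"])/2)
    return np.array([[f,0,p["cx"]],[0,f,p["cy"]],[0,0,1]])
def pose(p,s=None):
    if "eye" in p: return np.array(p["eye"]),np.array(p["rotation"]).reshape(3,3) if np.size(p["rotation"])==9 else R.from_quat(np.roll(p["rotation"],-1)).as_matrix()
    T=np.array(p["T_tool_cam"]);q=R.from_quat(np.roll(s["tcp_rot"],-1)).as_matrix()
    return np.array(s["ee_pos"])+q@T[:3,3],q@T[:3,:3]
def w(p,uv,z,s=None):
    e,M=pose(p,s); u=cv2.undistortPoints(np.array([[uv]],float),K(p),np.array(p["D"],float))[0,0]
    d=M@np.array([u[0],u[1],1]); return e+d*(z-e[2])/d[2]
def proj(p,X,s=None):
    e,M=pose(p,s); return cv2.projectPoints((np.atleast_2d(X)-e)@M,np.zeros(3),np.zeros(3),K(p),np.array(p["D"],float))[0][:,0]
def save(p,n): cv2.imwrite(f"pics/{n}.png",p["frame"][:,:,::-1])
E
python3 - <<'E'
from h import *
s=r.observe();print(s)
for c in("top","side","wrist"):
    p=cams.read_camera(c);save(p,c+"0")
    print(c,p["vfov"],p.get("eye"),np.array(p.get("rotation",0)).round(3).tolist(),p.get("T_tool_cam"))
    for n,z in dict(stand=.077,trolley=.075,end_bar=.075,block=.014+.077,pedal=.06,tread=.078,hammer=.01,pan=.03,bowl=.035).items():
        for d in finder.find_in(p,n)[:2]: print(n,np.round(d["centre"],1),round(d["score"],2),w(p,d["centre"],z,s).round(4))
a=cv2.imread("pics/top0.png")
E
```

```text
{'time': 0.0, 'joints': array([ 1.13168478e+00,  1.81521769e-01,  1.60798525e+00, -1.70406246e-07,
        1.35377144e+00, -2.06283291e-01]), 'qd': array([-0.00033978,  0.00117956, -0.00104806, -0.00034912,  0.00215302,
        0.00038688]), 'effort': array([ 6.81948914e-04, -4.33848667e+01, -3.41869462e+01,  7.04005687e-02,
        3.81334964e-02, -1.30765343e-04]), 'ee_pos': array([0.13241847, 0.55901203, 0.23783196]), 'tcp_rot': array([-2.67226162e-04,  1.16151300e-01,  9.93231174e-01, -7.99417708e-04]), 'force': array([-0.20751263,  0.02571189,  0.67270291]), 'moment': array([ 0.0035572 ,  0.02389788, -0.01821939]), 'finger_gap': 0.08832023141574484}
top 42.94241510305196 [ 0.38938082 -0.01105456  1.2594759 ] [0.052, -0.701, 0.71, -0.044] None
stand [335.1 255.1] 0.66 [ 0.5219 -0.0431  0.077 ]
trolley [315.1 257.2] 0.87 [ 0.5184 -0.0041  0.075 ]
trolley [291.5 179.4] 0.32 [0.6747 0.0411 0.075 ]
end_bar [311.1 254. ] 0.67 [0.5248 0.0037 0.075 ]
block [409.9 270.8] 0.57 [ 0.488  -0.1864  0.091 ]
pedal [248.9 250.1] 0.71 [0.5358 0.1273 0.06  ]
tread [248.5 250.2] 0.68 [0.5334 0.126 
[... 653 characters left out ...]
6  ]
pedal [291.3 328.1] 0.38 [ 0.4228 -0.213   0.06  ]
tread [290.7 193.4] 0.68 [0.5312 0.1284 0.078 ]
tread [301.1 236.9] 0.56 [ 0.5045 -0.0215  0.078 ]
hammer [419.  304.1] 0.94 [ 0.6677 -0.2031  0.01  ]
hammer [369.3 221.7] 0.26 [0.6888 0.0552 0.01  ]
pan [373.8 223. ] 0.9 [0.6836 0.024  0.03  ]
bowl [225.9 308.9] 0.56 [ 0.3347 -0.1119  0.035 ]
bowl [320.6 268.8] 0.25 [ 0.524  -0.0751  0.035 ]
wrist 65.72780764243541 None 0 [[ 3.50359922e-04 -9.51667003e-01 -3.07131556e-01  8.12571283e-02]
 [ 9.99999062e-01  7.40024944e-04 -1.15226755e-03 -3.77141168e-04]
 [ 1.32386002e-03 -3.07130864e-01  9.51666370e-01 -1.46501376e-01]
 [ 0.00000000e+00  0.00000000e+00  0.00000000e+00  1.00000000e+00]]
```

```bash
python3 - <<'E'
import cv2
a=cv2.imread("pics/top0.png")[160:380,200:480]
cv2.imwrite("pics/top0c.png",cv2.resize(a,None,fx=2.8,fy=2.7,interpolation=cv2.INTER_CUBIC))
E
```

```text
(no output)
```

View pics/top0c.png

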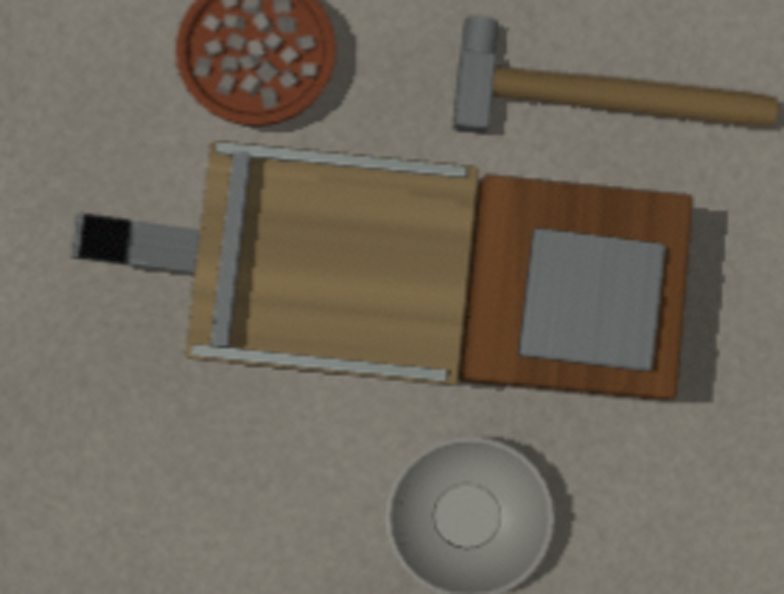

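View pics/side0.png

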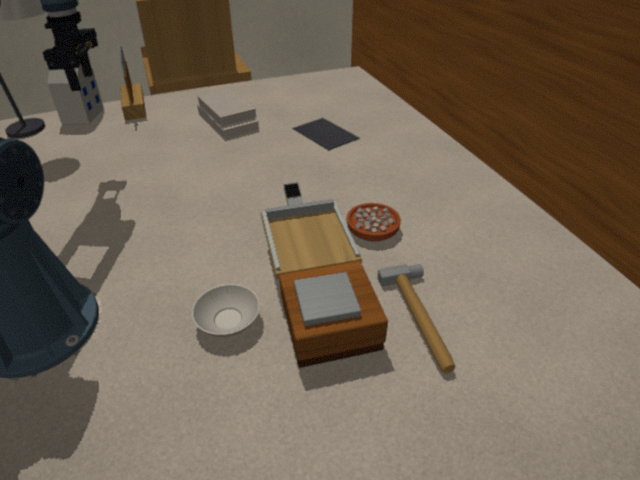

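Top view: the trolley extends left (world +y), with tread at about px (237,248) and the block at about px (412,271), offset toward the robot and yawed slightly. The pan lies above the trolley and the bowl below the stand. Next I fit the poses from corners.

```bash
cat > fit.py <<'E'
from h import *
from scipy.optimize import least_squares
def fit(p,pts,L,W,z,s=None,off=(0,0)):
    # pts order: (-,+),(+,+),(+,-),(-,-) local; returns x,y,yaw,rms
    P=np.array([w(p,q,z,s)[:2] for q in pts]); c=np.array([[-L,W],[L,W],[L,-W],[-L,-W]])/2+off
    a0=np.arctan2(*(P[1]-P[0])[::-1])
    g=lambda v:c@np.array([[np.cos(v[2]),np.sin(v[2])],[-np.sin(v[2]),np.cos(v[2])]])+v[:2]
    o=least_squares(lambda v:(g(v)-P).ravel(),[*P.mean(0),a0]); return o.x, np.sqrt((o.fun**2).mean())
E
python3 - <<'E'
from fit import *
p=cams.read_camera("top")
u=lambda L:[(200+a/2.8,160+b/2.7) for a,b in L]
# local: +x left in image(world +y), +y -> world -x i.e. image down
for n,pts,L,W,z in [("stand",[(462,380),(676,398)][::1],0,0,0)][:0]+[
 ("stand",[(676,398),(462,380),(484,176),(691,196)],.15,.15,.077),
 ("trolley",[(458,382),(188,356),(210,146),(475,168)],.19,.16,.077),
 ("block",[(653,371),(520,355),(535,229),(666,244)],.092,.092,.091),
 ("tread",[(125,264),(79,258),(83,214),(130,220)],.032,.032,.078)]:
    v,e=fit(p,u(pts),L,W,z);print(n,v.round(4),"rms",e.round(4))
for uv in u([(222,347),(239,152),(232,346),(248,154)]): print(w(p,uv,.095).round(4),w(p,uv,.075).round(4))
E
```

```text
stand [ 0.4982 -0.1826  1.4583] rms 0.0011
trolley [ 0.5183 -0.0113  1.4674] rms 0.0021
block [ 0.4877 -0.1906  1.4345] rms 0.0003
tread [0.537  0.1482 1.4515] rms 0.0006
[0.4569 0.0649 0.095 ] [0.4581 0.0662 0.075 ]
[0.5967 0.0525 0.095 ] [0.6003 0.0536 0.075 ]
[0.4575 0.058  0.095 ] [0.4587 0.0592 0.075 ]
[0.5952 0.0463 0.095 ] [0.5987 0.0473 0.075 ]
```

Fitted poses agree with the given geometry: stand to trolley 173 mm, and the tread where it should be. Moving above the tread with jaws turned square to the trolley and shut.

apply_moves([
  [[0.0366, -0.0374, -0.006], [0, 0, -1.257], 255],
  [[0.0366, -0.0374, -0.006], [0, 0, -1.257], 255],
  [[0.0366, -0.0374, -0.006], [0, 0, -1.257], 255],
  [[0.0366, -0.0374, -0.006], [0, 0, -1.257], 255],
  [[0.0366, -0.0374, -0.006], [0, 0, -1.257], 255],
  [[0.0366, -0.0374, -0.006], [0, 0, -1.257], 255],
  [[0.0366, -0.0374, -0.006], [0, 0, -1.257], 255],
  [[0.0366, -0.0374, -0.006], [0, 0, -1.257], 255],
  [[0.0366, -0.0374, -0.006], [0, 0, -1.257], 255],
  [[0.0366, -0.0374, -0.006], [0, 0, -1.257], 255],
  [[0.0366, -0.0374, -0.006], [0, 0, -1.257], 255],
  [[0, 0, 0], [0, 0, 0], 255],
])

```text
time: 3.05
ee_pos: [0.5371, 0.1454, 0.1723]
tcp_rot: [0.0, 0.747, 0.665, -0.0]
force: [-0.7, 0.1, -0.3]
finger_gap: -0.0001
```

```bash
python3 - <<'E'
from h import *
s=r.observe();print(s["time"],s["ee_pos"],s["force"],s["joints"],s["finger_gap"])
q=R.from_quat(np.roll(s["tcp_rot"],-1)).as_matrix();print(q.round(3))
p=cams.read_camera("wrist")
for n in("tread","pedal"):
  for d in finder.find_in(p,n)[:2]: print(n,d,w(p,d["centre"],.078,s))
t=s["ee_pos"]
for X in ([.5355,.1475,.078],t): 
  uv=proj(p,X,s)[0];print(uv);cv2.circle(p["frame"],tuple(int(i) for i in uv),4,(255,0,0),1)
save(p,"w1")
E
```

```text
3.05 [0.53712478 0.1453983  0.17227534] [-0.66729753  0.07262053 -0.28134822] [ 5.13391596e-02  2.08666188e-01  1.71567567e+00 -5.36261304e-04
  1.21716530e+00  1.66473890e-01] -7.227183824819411e-05
[[ 0.115  0.993  0.   ]
 [ 0.993 -0.115 -0.   ]
 [-0.     0.    -1.   ]]
tread {'centre': [317.3, 243.4], 'score': 0.81} [0.53632817 0.14385861 0.078     ]
pedal {'centre': [319.9, 247.7], 'score': 0.75} [0.53774854 0.14055832 0.078     ]
[315.48604267 238.4996519 ]
[319.27876503 308.32597539]
```

View pics/w1.png

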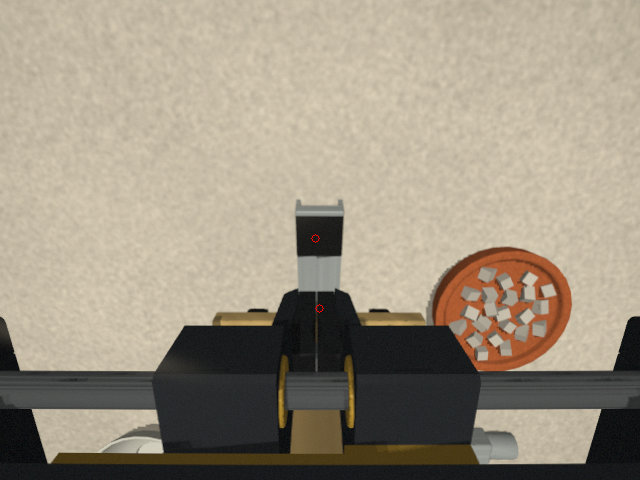

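The picture shows the tread at px (296–343, 217–256), about 2 mm to +x of my estimate. The aim is (0.538, 0.148). Descending to near the tread, then following the pedal's arc.

apply_moves([
  [[0.0005, 0.001, -0.03], [0, 0, 0], 255],
  [[0, 0.001, -0.03], [0, 0, 0], 255],
  [[0, 0.001, -0.025], [0, 0, 0], 255],
  [[0, 0, -0.008], [0, 0, 0], 255],
  [[0, 0, 0], [0, 0, 0], 255],
])

```text
time: 3.82
ee_pos: [0.5353, 0.1519, 0.08]
tcp_rot: [-0.0, 0.744, 0.668, -0.0]
force: [0.0, -0.4, 0.9]
finger_gap: 0.0004
```

apply_moves([
  [[0, 0.0005, -0.002], [0, 0, 0], 255],
  [[0, 0.0007, -0.002], [0, 0, 0], 255],
  [[0, 0.0007, -0.002], [0, 0, 0], 255],
  [[0, 0, 0], [0, 0, 0], 255],
])

```text
time: 4.32
ee_pos: [0.5367, 0.1532, 0.0745]
tcp_rot: [0.001, 0.745, 0.667, 0.001]
force: [1.3, 1.4, 5.2]
finger_gap: 0.0004
```

apply_moves([
  [[0, 0.0005, -0.002], [0, 0, 0], 255],
  [[0, 0.0005, -0.002], [0, 0, 0], 255],
  [[0, 0.0005, -0.002], [0, 0, 0], 255],
  [[0, 0.0004, -0.002], [0, 0, 0], 255],
  [[0, 0.0003, -0.002], [0, 0, 0], 255],
  [[0, 0.0003, -0.002], [0, 0, 0], 255],
  [[0, 0.0002, -0.002], [0, 0, 0], 255],
  [[0, 0, 0], [0, 0, 0], 255],
])

```text
time: 5.32
ee_pos: [0.5363, 0.1557, 0.06]
tcp_rot: [0.0, 0.745, 0.667, 0.0]
force: [2.4, 1.5, 4.0]
finger_gap: 0.0004
```

apply_moves([
  [[0, 0.0001, -0.0015], [0, 0, 0], 255],
  [[0, 0, 0], [0, 0, 0], 255],
])

```text
time: 5.58
ee_pos: [0.536, 0.1557, 0.0583]
tcp_rot: [0.0, 0.745, 0.667, 0.0]
force: [2.3, 1.6, 4.4]
finger_gap: 0.0004
```

apply_moves([
  [[0, 0.0001, -0.0015], [0, 0, 0], 255],
  [[0, 0, 0], [0, 0, 0], 255],
])

```text
time: 5.82
ee_pos: [0.5358, 0.1558, 0.0566]
tcp_rot: [0.0, 0.745, 0.667, -0.0]
force: [3.2, 0.6, 3.9]
finger_gap: 0.0003
```

apply_moves([
  [[0, 0.0001, -0.0015], [0, 0, 0], 255],
  [[0, 0, 0], [0, 0, 0], 255],
])

```text
time: 6.08
ee_pos: [0.5356, 0.1559, 0.055]
tcp_rot: [-0.0, 0.745, 0.667, -0.0]
force: [2.8, 0.1, 3.2]
finger_gap: 0.0
```

apply_moves([
  [[0, 0.0001, -0.0015], [0, 0, 0], 255],
  [[0, 0, 0], [0, 0, 0], 255],
])

```text
time: 6.32
ee_pos: [0.5355, 0.156, 0.0535]
tcp_rot: [-0.0, 0.745, 0.667, -0.0]
force: [1.9, 0.5, 4.0]
finger_gap: 0.0006
```

apply_moves([
  [[0, 0, -0.0015], [0, 0, 0], 255],
  [[0, 0, 0], [0, 0, 0], 255],
])

```text
time: 6.58
ee_pos: [0.5355, 0.1561, 0.052]
tcp_rot: [-0.0, 0.745, 0.667, -0.0]
force: [2.3, 1.4, 3.2]
finger_gap: -0.0
```

apply_moves([
  [[0, 0, -0.0012], [0, 0, 0], 255],
  [[0, 0, 0], [0, 0, 0], 255],
])

```text
time: 6.82
ee_pos: [0.5355, 0.1562, 0.0508]
tcp_rot: [-0.0, 0.745, 0.667, -0.0]
force: [1.7, 1.1, 3.9]
finger_gap: 0.0006
```

apply_moves([
  [[0, 0, -0.001], [0, 0, 0], 255],
  [[0, 0, 0], [0, 0, 0], 255],
])

```text
time: 7.08
ee_pos: [0.5355, 0.1562, 0.0499]
tcp_rot: [-0.0, 0.745, 0.667, -0.0]
force: [1.8, 2.1, 4.1]
finger_gap: 0.0006
```

apply_moves([
  [[0, 0, -0.001], [0, 0, 0], 255],
  [[0, 0, 0], [0, 0, 0], 255],
])

```text
time: 7.32
ee_pos: [0.5355, 0.1563, 0.0489]
tcp_rot: [-0.0, 0.745, 0.667, -0.0]
force: [1.4, 2.3, 4.5]
finger_gap: 0.0003
```

apply_moves([
  [[0, 0, -0.001], [0, 0, 0], 255],
  [[0, 0, 0], [0, 0, 0], 255],
])

```text
time: 7.58
ee_pos: [0.5355, 0.1563, 0.0479]
tcp_rot: [-0.0, 0.745, 0.667, -0.0]
force: [0.6, 2.5, 4.4]
finger_gap: 0.0005
```

apply_moves([
  [[0, 0, -0.001], [0, 0, 0], 255],
  [[0, 0, 0], [0, 0, 0], 255],
])

```text
time: 7.82
ee_pos: [0.5355, 0.1563, 0.0469]
tcp_rot: [-0.0, 0.745, 0.667, -0.0]
force: [0.8, 2.5, 5.3]
finger_gap: -0.0001
```

apply_moves([
  [[0, 0, -0.001], [0, 0, 0], 255],
  [[0, 0, 0], [0, 0, 0], 255],
])

```text
time: 8.07
ee_pos: [0.5355, 0.1563, 0.0459]
tcp_rot: [-0.0, 0.745, 0.667, -0.0]
force: [0.3, 2.4, 4.6]
finger_gap: 0.0006
```

apply_moves([
  [[0, 0, -0.001], [0, 0, 0], 255],
  [[0, 0, 0], [0, 0, 0], 255],
])

```text
time: 8.32
ee_pos: [0.5356, 0.1563, 0.0449]
tcp_rot: [-0.0, 0.745, 0.667, -0.0]
force: [1.5, 2.1, 4.8]
finger_gap: 0.0006
```

apply_moves([
  [[0, 0, -0.001], [0, 0, 0], 255],
  [[0, 0, 0], [0, 0, 0], 255],
])

```text
time: 8.57
ee_pos: [0.5355, 0.1563, 0.0439]
tcp_rot: [-0.0, 0.745, 0.667, -0.0]
force: [-0.1, 2.9, 4.1]
finger_gap: 0.0005
```

apply_moves([
  [[0, 0, -0.001], [0, 0, 0], 255],
  [[0, 0, 0], [0, 0, 0], 255],
])

```text
time: 8.82
ee_pos: [0.5356, 0.1562, 0.0429]
tcp_rot: [-0.0, 0.745, 0.667, -0.0]
force: [1.3, 2.4, 4.5]
finger_gap: 0.0007
```

apply_moves([
  [[0, 0, -0.001], [0, 0, 0], 255],
  [[0, 0, 0], [0, 0, 0], 255],
])

```text
time: 9.07
ee_pos: [0.5356, 0.1562, 0.0419]
tcp_rot: [-0.0, 0.745, 0.667, -0.0]
force: [0.3, 3.1, 3.9]
finger_gap: 0.0003
```

apply_moves([
  [[0, 0, -0.001], [0, 0, 0], 255],
  [[0, 0, 0], [0, 0, 0], 255],
])

```text
time: 9.32
ee_pos: [0.5355, 0.1562, 0.0409]
tcp_rot: [-0.0, 0.745, 0.667, -0.0]
force: [0.2, 3.1, 4.2]
finger_gap: 0.0004
```

apply_moves([
  [[0, 0.0003, -0.001], [0, 0, 0], 255],
  [[0, 0, 0], [0, 0, 0], 255],
])

```text
time: 9.57
ee_pos: [0.5355, 0.1562, 0.04]
tcp_rot: [-0.0, 0.745, 0.667, -0.0]
force: [0.1, 1.5, 5.7]
finger_gap: 0.0005
```

apply_moves([
  [[0, 0.0003, -0.001], [0, 0, 0], 255],
  [[0, 0, 0], [0, 0, 0], 255],
])

```text
time: 9.82
ee_pos: [0.5356, 0.1565, 0.0392]
tcp_rot: [0.0, 0.745, 0.667, -0.0]
force: [-1.2, 1.3, 8.0]
finger_gap: 0.0003
```

The foot has begun to grip at about z = 0.040.

apply_moves([
  [[0, 0, -0.001], [0, 0, 0], 255],
  [[0, 0, 0], [0, 0, 0], 255],
])

```text
time: 10.07
ee_pos: [0.5357, 0.1567, 0.0387]
tcp_rot: [-0.0, 0.745, 0.667, -0.0]
force: [-2.6, 2.0, 11.6]
finger_gap: 0.0007
```

apply_moves([
  [[0, 0, -0.0008], [0, 0, 0], 255],
  [[0, 0, 0], [0, 0, 0], 255],
])

```text
time: 10.32
ee_pos: [0.5357, 0.1569, 0.0383]
tcp_rot: [-0.0, 0.745, 0.667, -0.0]
force: [-4.4, 3.2, 14.5]
finger_gap: 0.0004
```

apply_moves([
  [[0, 0, -0.0009], [0, 0, 0], 255],
  [[0, 0, 0], [0, 0, 0], 255],
  [[0, 0, 0], [0, 0, 0], 255],
])

```text
time: 10.7
ee_pos: [0.5358, 0.1571, 0.0378]
tcp_rot: [-0.0, 0.745, 0.667, 0.0]
force: [-6.1, 4.0, 17.8]
finger_gap: 0.0003
```

17.8 N at the tread. Letting go and travelling high over to behind the block with the jaws half open.

apply_moves([
  [[0, 0, 0.01], [0, 0, 0], 255],
  [[0, 0, 0.03], [0, 0, 0], 255],
  [[0, 0, 0.04], [0, 0, 0], 255],
  [[0, 0, 0.05], [0, 0, 0], 255],
  [[0, 0, 0], [0, 0, 0], 255],
  [[0, 0, 0], [0, 0, 0], 255],
])

```text
time: 11.45
ee_pos: [0.5349, 0.1563, 0.1653]
tcp_rot: [-0.0, 0.745, 0.667, -0.001]
force: [-0.3, -0.1, 0.7]
finger_gap: 0.0006
```

apply_moves([
  [[-0.0058, -0.042, 0], [0, 0, 0], 110],
  [[-0.0058, -0.042, 0], [0, 0, 0], 110],
  [[-0.0058, -0.042, 0], [0, 0, 0], 110],
  [[-0.0058, -0.042, 0], [0, 0, 0], 110],
  [[-0.0058, -0.042, 0], [0, 0, 0], 110],
  [[-0.0058, -0.042, 0], [0, 0, 0], 110],
  [[-0.0058, -0.042, 0], [0, 0, 0], 110],
  [[-0.0058, -0.042, 0], [0, 0, 0], 110],
  [[-0.0058, -0.042, 0], [0, 0, 0], 110],
  [[-0.0058, -0.042, 0], [0, 0, 0], 110],
  [[0, 0, 0], [0, 0, 0], 110],
])

```text
time: 12.82
ee_pos: [0.476, -0.2651, 0.164]
tcp_rot: [-0.002, 0.746, 0.666, -0.001]
force: [0.7, 0.8, -0.7]
finger_gap: 0.05
```

```bash
python3 - <<'E'
from h import *
s=r.observe();print(s["time"],s["ee_pos"],s["force"],s["joints"],s["finger_gap"])
p=cams.read_camera("wrist");save(p,"w2")
print(proj(p,[s["ee_pos"]],s))
d=finder.find_in(p,"block")[0];print(d,w(p,d["centre"],.091,s))
p=cams.read_camera("top");save(p,"top2");print(p["frame"].shape)
for n in("tread","pedal"):
  for d in finder.find_in(p,n)[:1]: print(n,d,w(p,d["centre"],.045))
a=cv2.imread("pics/w2.png"); b=p["frame"][200:320,215:375,::-1]
cv2.imwrite("pics/c2.png",np.vstack([cv2.resize(a,(400,300)),cv2.resize(b,(400,300),interpolation=cv2.INTER_CUBIC)]))
E
```

```text
12.825 [ 0.47600244 -0.26510843  0.16400864] [ 0.70340888  0.82682238 -0.70964457] [-7.25709949e-01  1.96467870e-01  1.74862219e+00 -6.94686308e-04
  1.20019958e+00 -6.11651087e-01] 0.05004287634659054
[[319.28539429 308.33601955]]
{'centre': [328.8, 119.2], 'score': 0.85} [ 0.49042643 -0.18672812  0.091     ]
(480, 640, 3)
tread {'centre': [247.6, 250.1], 'score': 0.75} [0.53766911 0.13165013 0.045     ]
pedal {'centre': [248.0, 254.2], 'score': 0.74} [0.52936124 0.13081979 0.045     ]
```

View pics/c2.png

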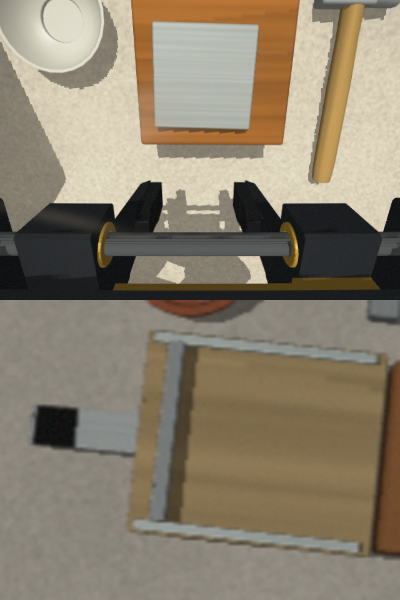

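Block's back edge is seen at full px (245–399, about 205), centred about 3 mm right of the jaws. The deck is clear and the brake is down. Descending behind the block and making contact slowly.

apply_moves([
  [[0.001, 0, -0.04], [0, 0, 0], 110],
  [[0.001, 0, -0.035], [0, 0, 0], 110],
  [[0.001, 0, -0.008], [0, 0, 0], 110],
  [[0, 0.003, 0], [0, 0, 0], 110],
  [[0.001, 0.008, 0], [0, 0, 0], 110],
  [[0, 0, 0], [0, 0, 0], 110],
])

```text
time: 13.82
ee_pos: [0.4825, -0.252, 0.0846]
tcp_rot: [0.001, 0.745, 0.668, 0.0]
force: [0.0, -0.2, -0.1]
finger_gap: 0.0503
```

apply_moves([
  [[0.0005, 0.004, 0], [0, 0, 0], 110],
  [[0.0005, 0.004, 0], [0, 0, 0], 110],
  [[0.0005, 0.004, 0], [0, 0, 0], 110],
  [[0.0005, 0.004, 0], [0, 0, 0], 110],
  [[0.0005, 0.004, 0], [0, 0, 0], 110],
])

```text
time: 14.45
ee_pos: [0.4847, -0.2335, 0.084]
tcp_rot: [0.001, 0.745, 0.667, -0.0]
force: [-0.3, -5.1, 1.8]
finger_gap: 0.0503
```

apply_moves([
  [[0.0007, 0.006, -0.0005], [0, 0, 0], 110],
  [[0.0007, 0.006, -0.0005], [0, 0, 0], 110],
  [[0.0007, 0.006, -0.0005], [0, 0, 0], 110],
  [[0.0007, 0.006, -0.0005], [0, 0, 0], 110],
  [[0.0007, 0.006, -0.0005], [0, 0, 0], 110],
  [[0.0007, 0.006, 0], [0, 0, 0], 110],
  [[0.0007, 0.006, 0], [0, 0, 0], 110],
  [[0.0007, 0.006, 0], [0, 0, 0], 110],
  [[0.0007, 0.006, 0], [0, 0, 0], 110],
  [[0.0007, 0.006, 0], [0, 0, 0], 110],
])

```text
time: 15.7
ee_pos: [0.4925, -0.1744, 0.0824]
tcp_rot: [0.003, 0.745, 0.667, -0.0]
force: [-0.9, -7.0, 6.3]
finger_gap: 0.0503
```

apply_moves([
  [[0.0007, 0.006, 0], [0, 0, 0], 110],
  [[0.0007, 0.006, 0], [0, 0, 0], 110],
  [[0.0007, 0.006, 0], [0, 0, 0], 110],
  [[0.0007, 0.006, 0], [0, 0, 0], 110],
  [[0.0007, 0.006, 0], [0, 0, 0], 110],
  [[0.0007, 0.006, 0], [0, 0, 0], 110],
  [[0.0007, 0.006, 0], [0, 0, 0], 110],
  [[0.0007, 0.006, 0], [0, 0, 0], 110],
])

```text
time: 16.7
ee_pos: [0.4974, -0.1253, 0.0815]
tcp_rot: [0.001, 0.745, 0.667, -0.0]
force: [-0.4, -5.9, 1.1]
finger_gap: 0.0496
```

```bash
python3 - <<'E'
from h import *
s=r.observe();print(s["time"],s["ee_pos"],s["force"],s["finger_gap"])
p=cams.read_camera("wrist");save(p,"w3")
E
```

```text
16.7 [ 0.49739545 -0.12526103  0.0815407 ] [-0.39197488 -5.88573421  1.08444144] 0.04958182269602858
```

View pics/w3.png

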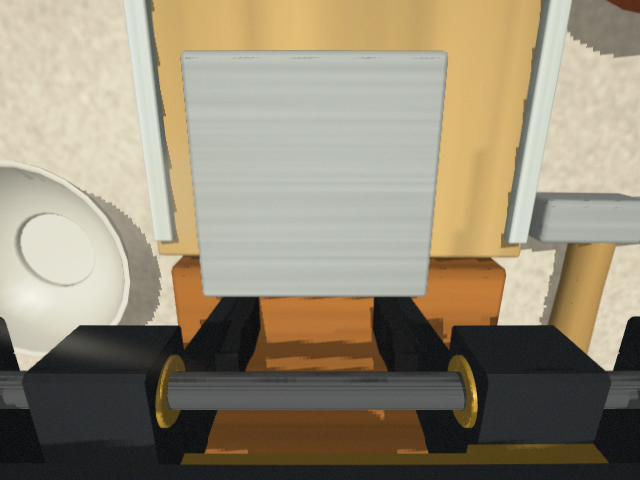

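The block is square on both fingers and half onto the deck: px x 183–447, with lips at 165 and 515 clear on both sides. About 77 mm left to go.

apply_moves([
  [[0.0007, 0.006, 0], [0, 0, 0], 110],
  [[0.0007, 0.006, 0], [0, 0, 0], 110],
  [[0.0007, 0.006, 0], [0, 0, 0], 110],
  [[0.0007, 0.006, 0], [0, 0, 0], 110],
  [[0.0007, 0.006, 0], [0, 0, 0], 110],
  [[0.0007, 0.006, 0], [0, 0, 0], 110],
  [[0.0007, 0.006, 0], [0, 0, 0], 110],
  [[0.0007, 0.006, 0], [0, 0, 0], 110],
  [[0.0007, 0.006, 0], [0, 0, 0], 110],
  [[0.0004, 0.003, 0], [0, 0, 0], 110],
])

```text
time: 18.0
ee_pos: [0.5037, -0.0679, 0.0812]
tcp_rot: [0.001, 0.745, 0.667, -0.0]
force: [0.2, -5.8, 2.4]
finger_gap: 0.0502
```

apply_moves([
  [[0.0003, 0.002, 0], [0, 0, 0], 110],
  [[0.0003, 0.002, 0], [0, 0, 0], 110],
  [[0.0002, 0.002, 0], [0, 0, 0], 110],
])

```text
time: 18.38
ee_pos: [0.5045, -0.0622, 0.0812]
tcp_rot: [0.001, 0.745, 0.667, -0.0]
force: [-0.3, -5.3, 1.7]
finger_gap: 0.0503
```

apply_moves([
  [[0.0002, 0.0015, 0], [0, 0, 0], 110],
  [[0.0002, 0.0015, 0], [0, 0, 0], 110],
])

```text
time: 18.62
ee_pos: [0.5049, -0.0592, 0.0812]
tcp_rot: [0.001, 0.745, 0.667, -0.0]
force: [-0.7, -5.4, 2.4]
finger_gap: 0.0498
```

apply_moves([
  [[0.0002, 0.0015, 0], [0, 0, 0], 110],
  [[0.0002, 0.0015, 0], [0, 0, 0], 110],
  [[0.0002, 0.001, 0], [0, 0, 0], 110],
])

```text
time: 19.0
ee_pos: [0.5054, -0.0552, 0.0812]
tcp_rot: [0.001, 0.745, 0.667, -0.001]
force: [-0.9, -6.3, 3.8]
finger_gap: 0.0501
```

apply_moves([
  [[0.0001, 0.001, 0], [0, 0, 0], 110],
  [[0.0001, 0.001, 0], [0, 0, 0], 110],
])

```text
time: 19.25
ee_pos: [0.5057, -0.0532, 0.0812]
tcp_rot: [0.001, 0.745, 0.667, -0.0]
force: [-1.0, -6.9, 3.1]
finger_gap: 0.0501
```

apply_moves([
  [[0.0001, 0.001, 0], [0, 0, 0], 110],
  [[0.0001, 0.001, 0], [0, 0, 0], 110],
])

```text
time: 19.5
ee_pos: [0.5059, -0.0512, 0.0812]
tcp_rot: [0.001, 0.745, 0.667, -0.0]
force: [-0.1, -6.1, 2.2]
finger_gap: 0.05
```

apply_moves([
  [[0.0001, 0.001, 0], [0, 0, 0], 110],
  [[0.0001, 0.001, 0], [0, 0, 0], 110],
])

```text
time: 19.75
ee_pos: [0.5061, -0.0492, 0.0812]
tcp_rot: [0.001, 0.745, 0.667, -0.0]
force: [-1.0, -6.6, 3.3]
finger_gap: 0.05
```

apply_moves([
  [[0.0001, 0.001, 0], [0, 0, 0], 110],
])

```text
time: 19.88
ee_pos: [0.5062, -0.0482, 0.0812]
tcp_rot: [0.001, 0.745, 0.667, -0.0]
force: [-1.1, -5.6, 2.1]
finger_gap: 0.05
```

apply_moves([
  [[0.0001, 0.001, 0], [0, 0, 0], 110],
])

```text
time: 20.0
ee_pos: [0.5063, -0.0472, 0.0812]
tcp_rot: [0.001, 0.745, 0.667, -0.0]
force: [0.4, -5.7, 2.7]
finger_gap: 0.0503
```

apply_moves([
  [[0.0001, 0.001, 0], [0, 0, 0], 110],
])

```text
time: 20.12
ee_pos: [0.5064, -0.0464, 0.0812]
tcp_rot: [0.001, 0.745, 0.667, -0.001]
force: [-1.7, -9.9, 1.9]
finger_gap: 0.0499
```

```bash
python3 - <<'E'
from h import *
s=r.observe();print(s["time"],s["ee_pos"],s["force"],s["finger_gap"])
p=cams.read_camera("wrist");save(p,"w4")
E
```

```text
20.125 [ 0.50635002 -0.04644214  0.08119735] [-1.66040829 -9.90609512  1.88580683] 0.049923498218474686
```

View pics/w4.png

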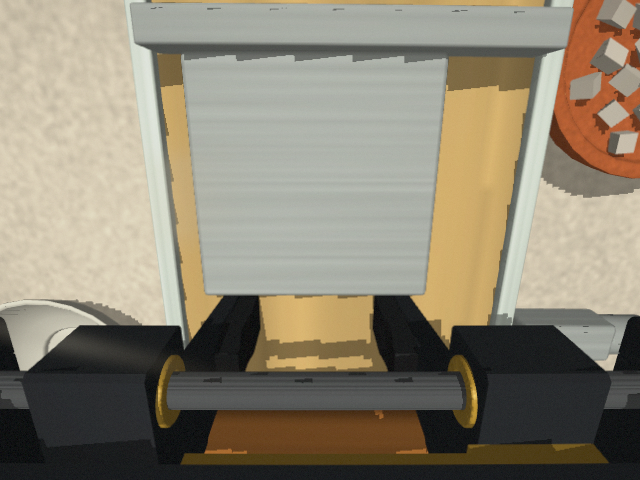

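The block now reaches the end bar (px y≈55), and the force rose from 6 to 10 N. One more small nudge, then back off.

apply_moves([
  [[0, 0.0006, 0], [0, 0, 0], 110],
  [[0, 0, 0], [0, 0, 0], 110],
  [[0, 0, 0], [0, 0, 0], 110],
])

```text
time: 20.55
ee_pos: [0.5064, -0.0464, 0.0812]
tcp_rot: [0.001, 0.745, 0.667, -0.001]
force: [-0.6, -8.5, 2.0]
finger_gap: 0.0501
```

apply_moves([
  [[0, 0.0008, 0], [0, 0, 0], 110],
  [[0, 0, 0], [0, 0, 0], 110],
  [[0, 0, 0], [0, 0, 0], 110],
])

```text
time: 20.92
ee_pos: [0.5063, -0.0462, 0.0813]
tcp_rot: [0.001, 0.745, 0.667, -0.001]
force: [-2.1, -12.0, 2.7]
finger_gap: 0.05
```

Seated: 12 N with only 0.2 mm more travel. Backing off, rising and going to above the pedal with open jaws.

apply_moves([
  [[0, -0.004, 0], [0, 0, 0], 110],
  [[-0.001, -0.015, 0], [0, 0, 0], 110],
  [[0, 0, 0.03], [0, 0, 0], 110],
  [[0, 0, 0.05], [0, 0, 0], 110],
  [[0.005, 0.035, 0.02], [0, 0, 0], 60],
  [[0.005, 0.035, 0], [0, 0, 0], 60],
  [[0.005, 0.035, 0], [0, 0, 0], 60],
  [[0.005, 0.035, 0], [0, 0, 0], 60],
  [[0.005, 0.035, 0], [0, 0, 0], 60],
  [[0.004, 0.025, 0], [0, 0, 0], 60],
  [[0.001, 0.02, 0], [0, 0, 0], 60],
  [[0, 0, 0], [0, 0, 0], 60],
])

```text
time: 22.42
ee_pos: [0.5349, 0.1578, 0.1805]
tcp_rot: [-0.0, 0.744, 0.668, -0.0]
force: [-0.5, 0.3, -0.4]
finger_gap: 0.0673
```

```bash
python3 - <<'E'
from h import *
s=r.observe();print(s["time"],s["ee_pos"],s["force"],s["finger_gap"])
p=cams.read_camera("wrist")
for d in finder.find_in(p,"tread")[:2]: print(d,w(p,d["centre"],.038,s))
uv=proj(p,[[.5375,.154,.038]],s)[0];print(uv);cv2.circle(p["frame"],tuple(int(i) for i in uv),3,(255,0,0),1)
t=cams.read_camera("top")
a=cv2.resize(p["frame"],(480,360));b=cv2.resize(t["frame"][190:320,215:415],(480,312),interpolation=cv2.INTER_CUBIC)
cv2.imwrite("pics/c5.png",np.vstack([a[:280],b])[:,:,::-1])
E
```

```text
22.425 [0.53493354 0.15779602 0.18050661] [-0.47331216  0.31717493 -0.42051465] 0.06725425519945451
{'centre': [323.4, 258.0], 'score': 0.92} [0.53608568 0.12683113 0.038     ]
[321.72703044 226.5967357 ]
```

View pics/c5.png

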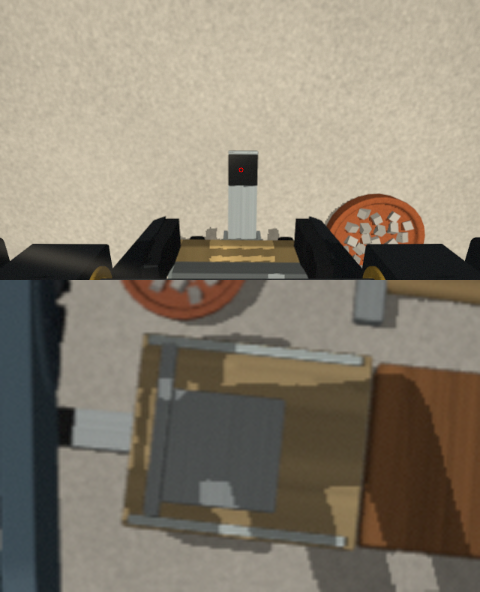

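The trolley stands where it was, the block lies against the bar, and the tread shows at my predicted spot within 1–2 mm. Descending to straddle the pedal and gripping it.

apply_moves([
  [[0.001, -0.001, -0.05], [0, 0, 0], 60],
  [[0.001, -0.001, -0.05], [0, 0, 0], 60],
  [[0.001, -0.001, -0.035], [0, 0, 0], 60],
  [[0, 0, -0.02], [0, 0, 0], 60],
  [[0, 0, -0.01], [0, 0, 0], 60],
  [[0, 0, 0], [0, 0, 0], 60],
])

```text
time: 23.32
ee_pos: [0.5381, 0.1535, 0.0156]
tcp_rot: [-0.0, 0.745, 0.667, -0.0]
force: [0.1, -0.0, -0.4]
finger_gap: 0.0673
```

apply_moves([
  [[0, 0, 0], [0, 0, 0], 110],
  [[0, 0, 0], [0, 0, 0], 150],
  [[0, 0, 0], [0, 0, 0], 200],
  [[0, 0, 0], [0, 0, 0], 200],
  [[0, 0, 0], [0, 0, 0], 200],
  [[0, 0, 0], [0, 0, 0], 200],
])

```text
time: 24.08
ee_pos: [0.5405, 0.1539, 0.0168]
tcp_rot: [0.002, 0.745, 0.667, 0.002]
force: [4.3, -1.6, -1.5]
finger_gap: 0.0319
```

apply_moves([
  [[0.0015, 0.0002, 0.004], [0, 0, 0], 200],
  [[0, 0.0002, 0.004], [0, 0, 0], 200],
  [[0, 0.0001, 0.004], [0, 0, 0], 200],
  [[0, -0.0003, 0.004], [0, 0, 0], 200],
  [[0, -0.0004, 0.004], [0, 0, 0], 200],
  [[0, 0, 0], [0, 0, 0], 200],
])

```text
time: 24.82
ee_pos: [0.5405, 0.1541, 0.0356]
tcp_rot: [0.0, 0.745, 0.667, 0.001]
force: [5.3, 1.5, -7.1]
finger_gap: 0.0318
```

apply_moves([
  [[0, -0.0006, 0.004], [0, 0, 0], 200],
  [[0, -0.0008, 0.004], [0, 0, 0], 200],
  [[-0.0001, -0.0009, 0.004], [0, 0, 0], 200],
  [[-0.0001, -0.001, 0.0035], [0, 0, 0], 200],
  [[0, 0, 0], [0, 0, 0], 200],
])

```text
time: 25.45
ee_pos: [0.5402, 0.1514, 0.0512]
tcp_rot: [-0.0, 0.745, 0.667, 0.001]
force: [5.2, 3.1, -6.9]
finger_gap: 0.0319
```

apply_moves([
  [[0, -0.0002, 0.002], [0, 0, 0], 200],
  [[0, -0.0002, 0.002], [0, 0, 0], 200],
  [[0, 0, 0], [0, 0, 0], 200],
])

```text
time: 25.82
ee_pos: [0.5401, 0.1505, 0.0548]
tcp_rot: [0.0, 0.745, 0.667, 0.001]
force: [5.8, 1.8, -9.6]
finger_gap: 0.0313
```

apply_moves([
  [[0, -0.0003, 0.0015], [0, 0, 0], 200],
  [[0, 0, 0], [0, 0, 0], 200],
])

```text
time: 26.08
ee_pos: [0.54, 0.1501, 0.0561]
tcp_rot: [0.0, 0.745, 0.667, 0.001]
force: [6.0, 0.9, -10.6]
finger_gap: 0.0317
```

apply_moves([
  [[0, -0.0002, 0.0015], [0, 0, 0], 200],
  [[0, 0, 0], [0, 0, 0], 200],
])

```text
time: 26.32
ee_pos: [0.5399, 0.1497, 0.0576]
tcp_rot: [0.0, 0.745, 0.667, 0.001]
force: [6.0, -0.0, -10.0]
finger_gap: 0.0319
```

apply_moves([
  [[0, -0.0001, 0.001], [0, 0, 0], 200],
  [[0, 0, 0], [0, 0, 0], 200],
])

```text
time: 26.58
ee_pos: [0.5399, 0.1494, 0.0585]
tcp_rot: [0.0, 0.745, 0.667, 0.0]
force: [5.6, -0.4, -11.3]
finger_gap: 0.0316
```

Likely at the up stop: 11 N, with 42 mm of lift. Opening, rising and checking.

apply_moves([
  [[-0.001, 0, 0], [0, 0, 0], 60],
  [[0, 0, 0], [0, 0, 0], 60],
  [[0, 0, 0], [0, 0, 0], 60],
  [[0, 0, 0], [0, 0, 0], 60],
  [[0, 0, 0.03], [0, 0, 0], 60],
  [[0, 0, 0.04], [0, 0, 0], 60],
  [[0, 0, 0.05], [0, 0, 0], 60],
  [[0, 0, 0], [0, 0, 0], 60],
  [[0, 0, 0], [0, 0, 0], 60],
])

```text
time: 27.7
ee_pos: [0.5381, 0.1496, 0.1789]
tcp_rot: [-0.0, 0.745, 0.667, -0.0]
force: [0.1, 0.1, -0.5]
finger_gap: 0.0674
```

```bash
python3 - <<'E'
from h import *
s=r.observe();print(s["time"],s["ee_pos"],s["force"],s["finger_gap"])
p=cams.read_camera("wrist"); f=p["frame"]
# tread corners: dark px region near middle
g=cv2.cvtColor(f,cv2.COLOR_RGB2GRAY); m=np.zeros_like(g); m[150:285,285:360]=(g[150:285,285:360]<60)
n,l,st,c=cv2.connectedComponentsWithStats(m); print(st[1:][st[1:,4]>100].tolist())
# predicted tread for trolley pose fit, at several pedal angles
d=np.array([.113,.9936]);n=np.array([-.9936,.113]);T=np.array([.521,-.011])
for a in(0,.1,.2,.47):
  b=.32-a;e=[]
  for dx in(69,103):
    for dy in(-16,16):
      x=80+dx*np.cos(b)-6*np.sin(b);z=45+dx*np.sin(b)+6*np.cos(b)
      e.append([*(T+d*x/1e3+n*dy/1e3),z/1e3])
  print(a,proj(p,e,s).round(1).tolist())
t=cams.read_camera("side");print([ (q["centre"],q["score"]) for q in finder.find_in(t,"tread")[:1]])
a=cv2.resize(f[130:310,220:420],(480,432));b=cv2.resize(t["frame"][160:300,240:400],(360,315),interpolation=cv2.INTER_CUBIC)
o=np.zeros((432,840,3),np.uint8);o[:,:480]=a;o[:315,480:]=b
cv2.imwrite("pics/c6.png",cv2.resize(o,(798,410))[:,:,::-1])
E
```

```text
27.7 [0.53814935 0.14959079 0.17889953] [ 0.08935797  0.11104357 -0.50005442] 0.06736448092492973
[[296, 222, 46, 38, 1630]]
0 [[341.5, 259.3], [297.6, 259.2], [343.7, 220.4], [296.3, 220.2]]
0.1 [[341.1, 253.1], [298.0, 253.0], [342.9, 212.1], [297.0, 211.9]]
0.2 [[340.6, 247.9], [298.4, 247.8], [342.0, 205.6], [297.6, 205.4]]
0.47 [[339.2, 238.7], [299.5, 238.6], [339.8, 196.3], [299.3, 196.1]]
[([291.6, 192.9], 0.58)]
```

View pics/c6.png

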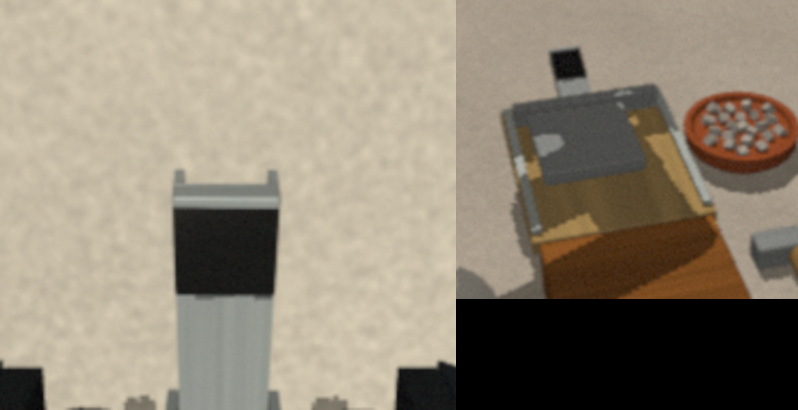

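The pedal's tread (px rows 222–260, 46 px wide) fits the fully-up prediction (220–259). Checking the block's gap to the bar from above.

apply_moves([
  [[-0.003, -0.025, 0], [0, 0, 0], 60],
  [[-0.003, -0.03, 0], [0, 0, 0], 60],
  [[-0.003, -0.03, 0], [0, 0, 0], 60],
  [[-0.003, -0.03, 0], [0, 0, 0], 60],
  [[-0.003, -0.03, 0], [0, 0, 0], 60],
  [[-0.003, -0.03, 0], [0, 0, 0], 60],
  [[-0.003, -0.03, 0], [0, 0, 0], 60],
  [[-0.003, -0.025, 0], [0, 0, 0], 60],
  [[0, 0, 0], [0, 0, 0], 60],
  [[0, 0, 0], [0, 0, 0], 60],
])

```text
time: 29.1
ee_pos: [0.5141, -0.0798, 0.1785]
tcp_rot: [-0.001, 0.745, 0.667, -0.0]
force: [-0.2, -0.3, 0.0]
finger_gap: 0.0674
```

```bash
python3 - <<'E'
from h import *
s=r.observe();print(s["time"],s["ee_pos"])
p=cams.read_camera("wrist");save(p,"w7")
E
```

```text
29.1 [ 0.5141021  -0.07977019  0.17849502]
```

View pics/w7.png

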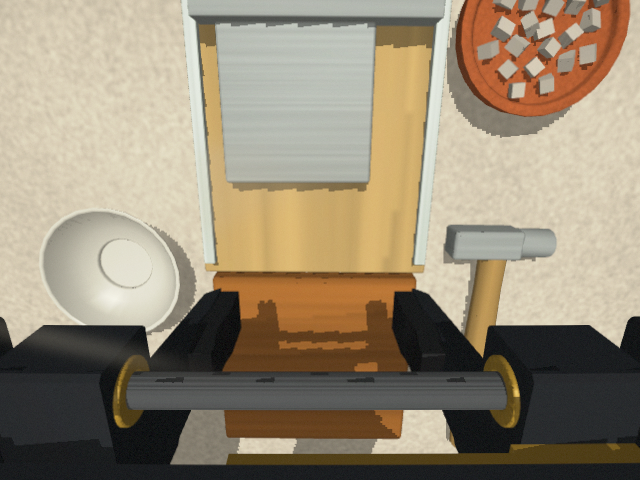

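The block touches the bar (px y≈24, no gap) and sits square between the lips; the trolley is next to the stand. Handing in.

```bash
python3 - <<'E'
from h import *
print(workorder.close_job()); print(r.observe()["time"])
E
```

```text
the job is handed in; nothing more can be done
None
the job is handed in; nothing more can be done
```

The job is handed in; it took about 29 s of the 67 s allowed. Nothing confirms it passed, since handing in reports no verdict.

- **Brake:** I pressed the tread along its arc until the foot gripped, ending at 17.8 N, then let go. I could not measure the force the foot kept on the bench after release. The brake held the trolley against the block's 12 N push.
- **Block:** I pushed it across with both fingers at about 6 N until it met the end bar. A final nudge reached 12 N and moved it only 0.2 mm. The last wrist picture shows no visible gap to the bar and the block square between the lips.
- **Pedal:** I gripped it, lifted it to its up stop at about 11 N and released it. The tread then appeared within about 2 pixels of where it should be when fully up.
- **Trolley and other items:** In the last pictures the trolley is still beside the stand, and the hammer, pan and bowl look untouched. The arm is clear of everything.

One reading disagreed with the task text. While the pedal was moving freely I read about 4–5 N at the tread instead of the stated 7 N, probably because I read the force just after each pause. No check failed.

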